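# Park the long ink roller on its fork rest

## Robot

A 6-joint arm with a two-finger parallel gripper is mounted at the origin on the work surface. World frame = base frame: x ahead of the robot, y to its left, z up, the work surface at z = 0. Lengths are in m, angles in degrees, forces in N, time in s.
With the tool pointing down it reaches from about 0.35 to 0.875 m from the base axis. Payload 4.2 kg.
Tool frame: the origin (TCP) lies midway between the tips of the shut fingers; the grasp point (between the pads) lies 19 mm behind it; z points along the fingers, y is the direction in which the jaws open and shut (so a half turn about z gives the same grasp; the last joint's range is limited). The gripper opens to 87 mm and grips with 3 to 60 N. Pads are 19 mm wide; open, the fingers measure 117 mm over their backs; the gripper's body (75 mm by 190 mm) begins 51 mm behind the grasp point.
Start: joints at [-55.485, 22.042, 0.453, 0, -68.411, -14.817], TCP at [0.211, -0.588, 0.197] pointing down, gripper open.
Joint ranges: [-179.83, 179.83], [-69.29, 118.12], [-61.27, 80.66], [-181.25, 117.63], [-171.15, -9.14], [-177.46, 177.46]. Speed limits (degrees/s): [159.86, 159.86, 180, 180, 180, 180].

## Interface

Orientations are given as a 3x3 rotation matrix whose columns are the frame's x, y, z axes.
In Python, from station import r gives the robot as it stands.
- The arm moves only by the tool servo_tool, never from a script. Its arguments are lists of equal length, an entry for each row: "slide": the shift along the world's x, y, z in units of 60 mm (1.0 is 60 mm), a list of three; "twist": the turn, a rotation vector about the world's x, y, z in units of 6 degrees (1.0 is 6 degrees), a list of three; "gripper": the closure, from 0 (fully open) to 1 (shut). In form: {"slide": [[x, y, z], ...], "twist": [[wx, wy, wz], ...], "gripper": [gripper, ...]}. A call has 1 to 12 rows; each row shifts and turns the commanded pose from where the row before left it; what a row does not reach is not made up. A row lasts 1/8 s, in which the tool goes at most 62.5 mm and 10.7 degrees, less where a joint would pass 70% of its speed; a pose out of reach is approached as far as the arm can. A call is refused whole if a number of a shift passes 1 or a number of a turn 1, either way. A call with a gripper value outside its range is refused whole. The fingers move at their own pace and stop on an object; the grip force is fixed at half the most. Time passes only in rows, so rows that do not move let the fingers close. It gives the time, the measured TCP pose, the force and the opening at its end, in the units of the state.
- r.sense(): the state, without advancing time (a new reading comes with each control period).
- r.capture(name): name is "scene" or "top" or "wrist"; returns a dict with "image" (480x640x3 uint8, blue, green, red), "intrinsics" (3x3 intrinsics, pixels), "R" (3x3) and "t" (3): a world point X has camera coordinates R X + t. Camera axes: x right, y down, z forward; pixel columns grow to the right and rows downward; lengths in m; the calibration is good to about 2 mm. A picture is of the moment at which its call begins. There is no depth.
- r.finish_job(): hands the job in, once; it reports no verdict.
The state is a dict: "time_s": time; "joints": joint angles; "joint_velocities": joint speeds; "effort": joint torques, N m; "tcp_pos": TCP position; "ee_rot": TCP orientation; "wrist_force": force on the tool from outside, world axes, zero at the start; "moment": the same for the moment, N m; "gripper_width": opening from 0.0 (shut) to 1.0 (fully open).
Only numpy, scipy, OpenCV 4.12 (cv2) and the standard library are available. Lean on these libraries where they do the work, as an engineer would, in place of code of your own. Each camera call takes 0.05 s, during which the arm holds its last target.

## Task

Put the longer of the two two-handled ink rollers away on the raised fork rest: lay it down gently from above, not dropped, with one wooden handle lying in each V fork and the drum hanging free between them. Leave the shorter two-handled roller where it lies.

Things in the scene. Friction and masses are not known exactly. Their poses are not given: they have to be found in the camera images.
- roller_center (a point): Centre of the longer two-handled ink roller (rolling-pin shape, 270 mm long), 25 mm above the bench it lies on. Its y axis runs along it, ends alike. Rubber drum 44 mm diameter, y -55 to 55 mm: grip it across the middle. Then at each end an octagonal flange 10 mm thick, 50 mm across flats (it does not roll) and a round wooden handle 24 mm diameter, 70 mm long (to y = 135 mm). 0.4 to 0.8 kg.
- rest_seat (a point): Seat of the fixed steel fork rest: midway between its forks, 110 mm above the bench, where the long roller's centre lies once seated. y runs from fork to fork, z up. Base 110 x 215 x 12 mm; posts at y = +-95 mm, 16 mm thick along y, 174 mm clear between. Each ends in an upward V whose faces rise at 50 degrees from 91 mm above the bench to tips at 130 mm, 64 mm apart. Either way round fits.
- short_roller_center (a point): Centre of the shorter two-handled ink roller, same build and thickness but 150 mm long (drum 50, flanges 10, handles 40 mm), lying on the bench near the long one, y axis along it, centre 25 mm above the bench. Too short for the rest; it stays where it is.

How it is judged:
By the outcome, as a careful person would: the job done as asked, in the order asked, and still so for the second after the job is handed in, with the robot touching nothing.
It also fails if it takes over 37 s, if anything falls off the work surface, if the arm or the gripper's body presses on something with over 40 N, if the wrist force passes 120 N, or if a joint passes its speed limit or range.

## Working session

There is one attempt and no reset: what is moved stays moved. The work goes in short steps, Python scripts to look and compute and a tool call to move; the robot and the scene stay as the last step left them, time stands still between calls to the robot, and variables do not carry over. Pictures are saved under pics/ and viewed, and the job is handed in when it is done.

Besides the shell and the picture viewer there is one more tool, called after "Emit:" as name(argument=value, ...), one argument or row to a line, values as JSON. servo_tool: Moves the arm, as the interface text tells. Its arguments: {"type":"object","properties":{"slide":{"type":"array","items":{"type":"array","items":{"type":"number"}}},"twist":{"type":"array","items":{"type":"array","items":{"type":"number"}}},"gripper":{"type":"array","items":{"type":"number"}}},"required":["slide","twist","gripper"]}

```bash
mkdir -p pics; python3 - <<'E'
from station import r
import cv2,pickle
d={}
for n in("scene","top"):
    c=r.capture(n);d[n]=c;cv2.imwrite(f"pics/{n}0.png",c["image"]);print(n,c["intrinsics"],c["R"],c["t"])
pickle.dump(d,open("cap0.pkl","wb"))
s=r.sense();print(s)
E
```

```text
scene [[599.15489058   0.         319.74216836]
 [  0.         599.15489058 231.09653296]
 [  0.           0.           1.        ]] [[ 0.85557425  0.51756141  0.01108566]
 [ 0.43287984 -0.70351579 -0.5636316 ]
 [-0.28391502  0.48702744 -0.82595189]] [-0.42559839 -0.20127051  1.38751075]
top [[449.69661275   0.         314.06098885]
 [  0.         449.69661275 235.58398675]
 [  0.           0.           1.        ]] [[-0.02892094 -0.99952781  0.01037939]
 [-0.99609515  0.02795199 -0.08374446]
 [ 0.08341479 -0.01276083 -0.99643321]] [-0.03279151  0.54084458  0.91387425]
{'time_s': 0.1, 'joints': array([-5.54851391e+01,  2.20846961e+01,  3.87844920e-01, -2.46925899e-02,
       -6.84117156e+01, -1.48170309e+01]), 'joint_velocities': array([-0.0322629 , -0.08878105,  0.15165401,  0.10463916, -0.06802454,
        0.03465158]), 'effort': array([-4.07982534e-04, -3.91691530e+01,  1.87934732e+01,  4.23186913e+00,
        1.34723273e-02, -6.90913430e-05]), 'tcp_pos': array([ 0.21047859, -0.58786644,  0.19588976]), 'ee_rot': array([[-9.41536838e-01, -3.36909232e-01, -7.43442851e-04],
       [-3.36910038e-01,  9.41535144e-01,  1.78835362e-03],
       [ 9.74647277e-05,  1.93427417e-03, -9.99998125e-01]]), 'wrist_force': array([-0.90157306,  0.33467859, -0.30884994]), 'moment': array([ 0.03138839,  0.04404476, -0.01169056]), 'gripper_width': 0.9992047557768122}
```

View pics/scene0.png

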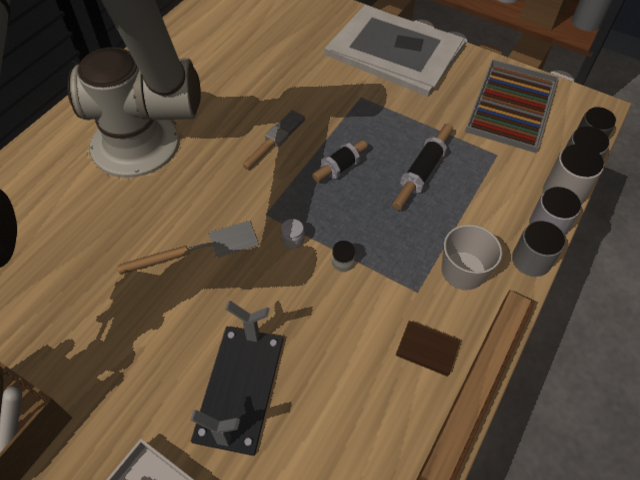

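View pics/top0.png

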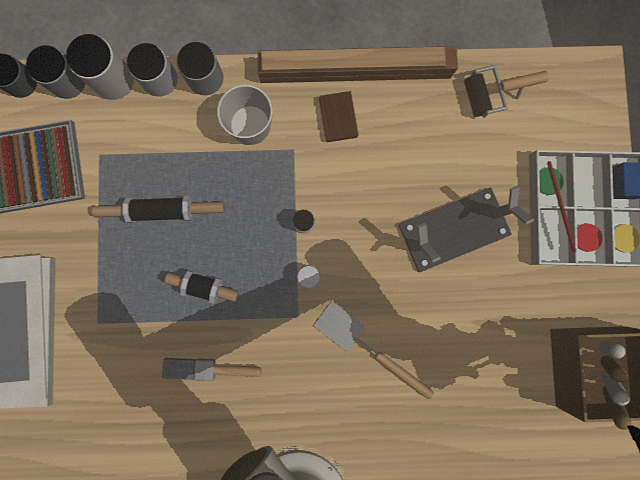

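The top view shows the long roller from about (89,211) to (223,207). The short one lies at about (201,287), and the rest base is centred near (455,230) with forks near (424,240) and (513,205). I'll zoom in to measure these.

```bash
python3 - <<'E'
import cv2,pickle,numpy as np
d=pickle.load(open("cap0.pkl","rb"))
t=d["top"]["image"];s=d["scene"]["image"]
def crop(im,x,y,w,h,k,n):
    c=cv2.resize(im[y:y+h,x:x+w],None,fx=k,fy=k,interpolation=cv2.INTER_CUBIC)
    c=np.clip(c.astype(float)*1.6,0,255).astype(np.uint8)
    for i in range(0,w,20): cv2.putText(c,str(x+i),(i*k,10),0,.35,(0,255,255),1);cv2.line(c,(i*k,12),(i*k,18),(0,255,255),1)
    for i in range(0,h,20): cv2.putText(c,str(y+i),(0,i*k+4),0,.35,(0,255,255),1)
    return c
a=crop(t,80,185,160,50,5,0);b=crop(t,350,170,200,110,4,0)
cv2.imwrite("pics/z1.png",a);cv2.imwrite("pics/z2.png",b)
cv2.imwrite("pics/z3.png",crop(s,180,290,130,170,3,0));cv2.imwrite("pics/z4.png",crop(s,380,110,90,110,5,0))
E
```

```text
(no output)
```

View pics/z1.png

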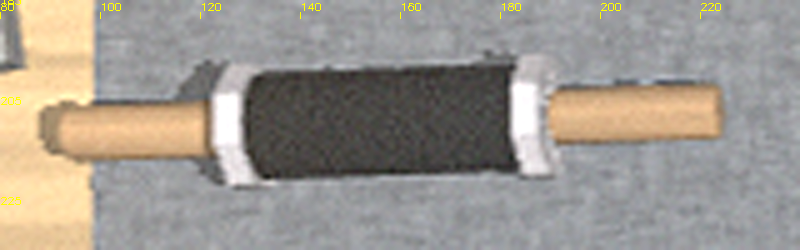

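View pics/z2.png

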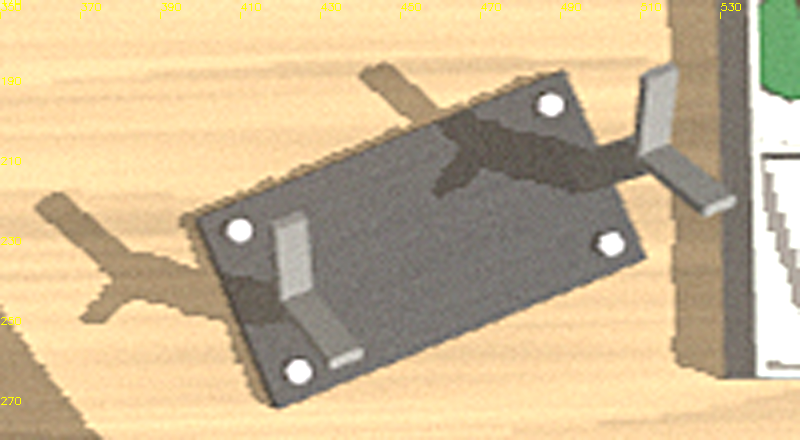

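View pics/z3.png

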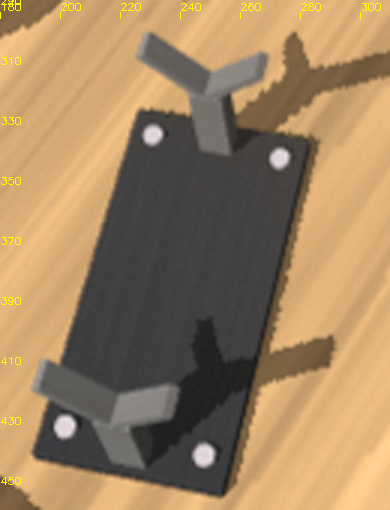

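View pics/z4.png

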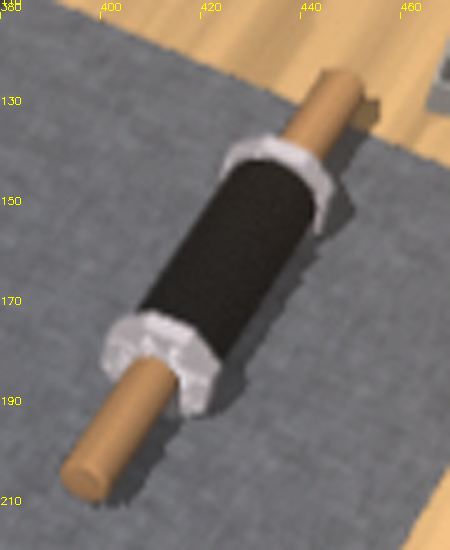

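```bash
cat > h.py <<'E'
import numpy as np,pickle,cv2
from scipy.optimize import least_squares
d=pickle.load(open("cap0.pkl","rb"))
def proj(c,X):
    p=np.asarray(X)@c["R"].T+c["t"];p=p@c["intrinsics"].T;return p[:,:2]/p[:,2:]
def ray(c,u,z):
    v=np.linalg.inv(c["intrinsics"])@[u[0],u[1],1];v=c["R"].T@v;o=-c["R"].T@c["t"];return o+v*(z-o[2])/v[2]
def place(q,L):
    a=q[2];R=np.array([[np.cos(a),-np.sin(a),0],[np.sin(a),np.cos(a),0],[0,0,1]]);return np.asarray(L)@R.T+[q[0],q[1],0]
def fit(obs,q0):
    f=lambda q:np.concatenate([(proj(c,place(q,L))-U).ravel() for c,L,U in obs])
    s=least_squares(f,q0);return s.x,s.fun.reshape(-1,2)
def z(P,k,o): return (np.asarray(P,float)+.5)/k-.5+o
E
python3 - <<'E'
from h import *
T,S=d["top"],d["scene"]
LB=[[.055,.1075,.012],[.055,-.1075,.012],[-.055,-.1075,.012],[-.055,.1075,.012]]
UT=z([(198,215),(567,72),(645,258),(278,405)],4,[350,170])
US=z([(308,138),(225,495),(35,455),(135,110)],3,[180,290])
m=lambda U,c:np.mean([ray(c,u,.012) for u in U],0)
print(m(UT,T),m(US,S))
for o in([(T,LB,UT)],[(S,LB,US)],[(T,LB,UT),(S,LB,US)]):
    q,e=fit(o,[.5,-.2,.3]);print(q,np.degrees(q[2]),e.round(1).tolist())
qr=q
# V bottoms: z=.091 at y=+-.095 +-.008
LV=[[0,.103,.091],[0,.087,.091],[0,-.087,.091],[0,-.103,.091]]
print(proj(T,place(qr,LV)),proj(S,place(qr,LV)))
LR=[[0,.135,.025],[0,.055,.025],[0,-.055,.025],[0,-.135,.025]]
UT=z([(58,131),(250,125),(512,118),(720,110)],5,[80,185])
q1,e=fit([(T,LR,UT)],[.55,.3,0]);print(q1,np.degrees(q1[2]),e.round(1).tolist())
US=z([(343,82),(86,484)],5,[380,110])
q2,e=fit([(S,[LR[0],LR[3]],US)],q1);print(q2,np.degrees(q2[2]),e.round(1).tolist())
print([proj(S,place(q,LR)).round(1).tolist() for q in (q1,q2)])
E
```

```text
[ 0.54657487 -0.34759956  0.012     ] [ 0.54262505 -0.34933845  0.012     ]
[ 0.54661861 -0.34761727  0.34476144] 19.753375395112332 [[-0.6, -0.3], [0.1, -0.9], [1.1, 0.4], [-0.7, 0.8]]
[ 0.54261553 -0.34926202  0.36668054] 21.009247358462837 [[0.2, 0.1], [0.3, -0.4], [-0.6, 0.7], [0.2, -0.4]]
[ 0.54435922 -0.34861501  0.35685817] 20.44646680223862 [[-0.1, 1.5], [0.1, -0.4], [1.7, 0.7], [0.4, 2.3], [1.6, 0.7], [0.7, 0.0], [-0.1, 0.4], [1.7, -0.4]]
[[420.39295275 245.82412691]
 [427.97915721 242.72013069]
 [509.74428847 209.26484218]
 [517.1960016  206.21587487]] [[250.88968584 314.13697444]
 [248.57791049 322.34574084]
 [220.61344095 421.6433641 ]
 [217.75039972 431.80959266]]
[0.60460525 0.27765563 0.00421388] 0.2414378116525005 [[0.2, 0.0], [0.5, 0.0], [1.2, -0.2], [-1.9, 0.2]]
[0.60091363 0.27457798 0.01469448] 0.8419314425300581 [[-0.1, 0.3], [0.1, -0.2]]
[[[450.6, 126.3], [436.3, 148.2], [415.1, 180.5], [398.5, 205.6]], [[448.1, 126.3], [434.0, 148.3], [413.2, 180.8], [396.9, 206.2]]]
```

Both cameras agree within about 4 mm. The roller is at about (0.603, 0.276) with yaw about 0.5°, and the rest is at about (0.545, -0.348) with yaw about 20.4°. Next I move above the roller and check with the wrist camera.

Emit:
servo_tool(
  slide=[
    [0.27,0.6,0],
    [0.27,0.6,0],
    [0.27,0.6,0],
    [0.27,0.6,0],
    [0.27,0.6,0],
    [0.27,0.6,0],
    [0.27,0.6,0],
    [0.27,0.6,0],
    [0.27,0.6,0],
    [0.27,0.6,0],
    [0.27,0.6,0],
    [0.27,0.6,0],
  ],
  twist=[
    [0,0,0.5],
    [0,0,0.5],
    [0,0,0.5],
    [0,0,0.5],
    [0,0,0.5],
    [0,0,0.5],
    [0,0,0.5],
    [0,0,0.5],
    [0,0,0.5],
    [0,0,0.5],
    [0,0,0.5],
    [0,0,0.5],
  ],
  gripper=[0,0,0,0,0,0,0,0,0,0,0,0],
)

```text
time_s: 1.6
tcp_pos: [0.4051, -0.1551, 0.1966]
ee_rot: [[-0.562, -0.827, -0.0], [-0.827, 0.562, 0.0], [0.0, 0.0, -1.0]]
wrist_force: [-0.0, -0.3, 0.2]
gripper_width: 1.001
```

Emit:
servo_tool(
  slide=[
    [0.27,0.6,0],
    [0.27,0.6,0],
    [0.27,0.6,0],
    [0.27,0.6,0],
    [0.27,0.6,0],
    [0.27,0.6,0],
    [0.27,0.6,0],
    [0.27,0.6,0],
    [0.27,0.6,0],
    [0.27,0.6,0],
    [0.27,0.6,0],
    [0.27,0.6,0],
    [0,0,0],
  ],
  twist=[
    [0,0,0.5],
    [0,0,0.5],
    [0,0,0.5],
    [0,0,0.5],
    [0,0,0.5],
    [0,0,0.5],
    [0,0,0.5],
    [0,0,0.5],
    [0,0,0.5],
    [0,0,0.5],
    [0,0,0.4],
    [0,0,0.4],
    [0,0,0],
  ],
  gripper=[0,0,0,0,0,0,0,0,0,0,0,0,0],
)

```text
invalid input at $: expected 1 to 12 rows
```

Emit:
servo_tool(
  slide=[
    [0.27,0.6,0],
    [0.27,0.6,0],
    [0.27,0.6,0],
    [0.27,0.6,0],
    [0.27,0.6,0],
    [0.27,0.6,0],
    [0.27,0.6,0],
    [0.27,0.6,0],
    [0.27,0.6,0],
    [0.3,0.6,0],
    [0.3,0.6,0],
    [0.3,0.6,0],
  ],
  twist=[
    [0,0,0.5],
    [0,0,0.5],
    [0,0,0.5],
    [0,0,0.5],
    [0,0,0.5],
    [0,0,0.5],
    [0,0,0.5],
    [0,0,0.5],
    [0,0,0.5],
    [0,0,0.5],
    [0,0,0.4],
    [0,0,0.4],
  ],
  gripper=[0,0,0,0,0,0,0,0,0,0,0,0],
)

```text
time_s: 3.1
tcp_pos: [0.6051, 0.2767, 0.1962]
ee_rot: [[0.01, -1.0, -0.001], [-1.0, -0.01, -0.001], [0.001, 0.001, -1.0]]
wrist_force: [-0.2, 0.2, 1.1]
gripper_width: 1.002
```

Emit:
servo_tool(
  slide=[
    [0,0,0],
    [0,0,0],
  ],
  twist=[
    [0,0,0],
    [0,0,0],
  ],
  gripper=[0,0],
)

```text
time_s: 3.35
tcp_pos: [0.6043, 0.2752, 0.1961]
ee_rot: [[0.008, -1.0, -0.002], [-1.0, -0.008, -0.001], [0.001, 0.002, -1.0]]
wrist_force: [0.5, -0.4, -0.4]
gripper_width: 1.0
```

```bash
python3 - <<'E'
from station import r
import cv2,pickle,numpy as np
from h import *
c=r.capture("wrist");pickle.dump(c,open("w1.pkl","wb"))
im=cv2.convertScaleAbs(c["image"],alpha=1.5)
print(c["R"],c["t"],r.sense()["tcp_pos"],r.sense()["ee_rot"].round(4).tolist())
LR=[[0,.135,.025],[0,.055,.025],[0,0,.025],[0,-.055,.025],[0,-.135,.025]]
for p in proj(c,place([.603,.276,.009],LR)): print(p); cv2.circle(im,tuple(int(round(v)) for v in p),3,(0,0,255),-1)
cv2.imwrite("pics/w1.png",im)
E
```

```text
[[-9.99974994e-01 -7.03240730e-03  7.46031896e-04]
 [-6.62493388e-03  9.68458531e-01  2.49086699e-01]
 [-2.47418007e-03  2.49075528e-01 -9.68480903e-01]] [ 0.60572616 -0.29322746  0.32111013] [0.60436637 0.27477852 0.19656108] [[0.008, -1.0, -0.001], [-1.0, -0.008, -0.0006], [0.0006, 0.001, -1.0]]
[322.75192846 352.54670055]
[322.63523366 270.8983286 ]
[322.54759751 209.58155309]
[322.45310962 143.47079186]
[322.30169015  37.52645427]
```

View pics/w1.png

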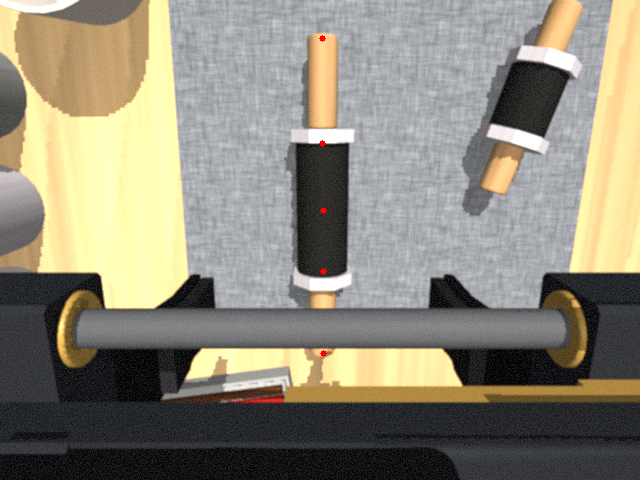

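The wrist view confirms the pose: the drum spans columns 297–348, and the predicted axis points fall on it. I'll descend now.

Emit:
servo_tool(
  slide=[
    [-0.02,0.02,-0.3],
    [0,0,-0.5],
    [0,0,-0.5],
    [0,0,-0.5],
    [0,0,-0.4],
    [0,0,-0.3],
    [0,0,-0.2],
    [0,0,-0.2],
    [0,0,-0.15],
    [0,0,0],
    [0,0,0],
  ],
  twist=[
    [0,0,0],
    [0,0,0],
    [0,0,0],
    [0,0,0],
    [0,0,0],
    [0,0,0],
    [0,0,0],
    [0,0,0],
    [0,0,0],
    [0,0,0],
    [0,0,0],
  ],
  gripper=[0,0,0,0,0,0,0,0,0,0,0],
)

```text
time_s: 4.78
tcp_pos: [0.6041, 0.2771, 0.0143]
ee_rot: [[0.009, -1.0, 0.001], [-1.0, -0.009, 0.0], [-0.0, -0.001, -1.0]]
wrist_force: [0.5, 0.5, 0.3]
gripper_width: 0.998
```

Emit:
servo_tool(
  slide=[
    [0,0,-0.08],
    [0,0,0],
    [0,0,0],
    [0,0,0],
    [0,0,0],
    [0,0,0],
    [0,0,0],
    [0,0,0],
    [0,0,0],
  ],
  twist=[
    [0,0,0],
    [0,0,0],
    [0,0,0],
    [0,0,0],
    [0,0,0],
    [0,0,0],
    [0,0,0],
    [0,0,0],
    [0,0,0],
  ],
  gripper=[0,0,0.5,1,1,1,1,1,1],
)

```text
time_s: 5.9
tcp_pos: [0.6037, 0.2768, 0.0089]
ee_rot: [[0.009, -1.0, 0.0], [-1.0, -0.009, 0.0], [-0.0, -0.0, -1.0]]
wrist_force: [0.6, 0.7, -0.9]
gripper_width: 0.429
```

Emit:
servo_tool(
  slide=[
    [0,0,0],
    [0,0,0],
    [0,0,0.1],
    [0,0,0.2],
    [0,0,0.2],
  ],
  twist=[
    [0,0,0],
    [0,0,0],
    [0,0,0],
    [0,0,0],
    [0,0,0],
  ],
  gripper=[1,1,1,1,1],
)

```text
time_s: 6.52
tcp_pos: [0.6036, 0.2768, 0.0398]
ee_rot: [[0.009, -1.0, -0.0], [-1.0, -0.009, -0.0], [0.0, 0.0, -1.0]]
wrist_force: [-0.8, 0.3, -4.9]
gripper_width: 0.43
```

```bash
python3 - <<'E'
from station import r
import cv2
c=r.capture("wrist");cv2.imwrite("pics/w2.png",cv2.convertScaleAbs(c["image"],alpha=1.5))
s=r.sense();print(s["gripper_width"],s["wrist_force"],s["moment"],s["tcp_pos"])
E
```

```text
0.4289054555503577 [ 0.05711608  0.43802015 -2.54456379] [ 0.11275344 -0.05770087  0.03849581] [0.60485684 0.27748171 0.04210417]
```

View pics/w2.png

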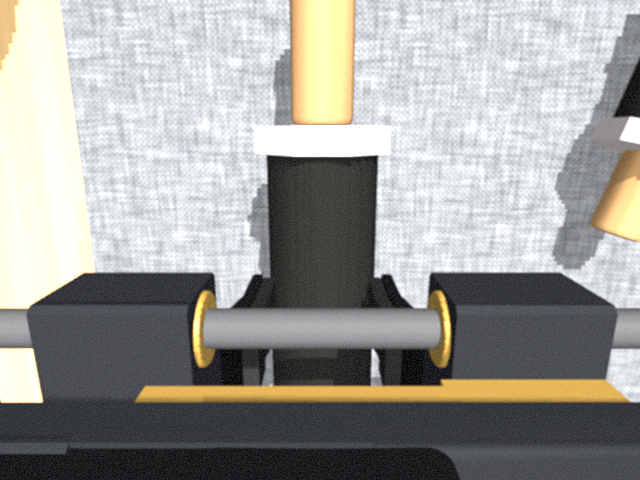

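The roller is held: the width is steady, the wrist reads about 5 N and both flanges are level. I'll lift it and carry it over to the rest.

Emit:
servo_tool(
  slide=[
    [0,0,0.3],
    [0,0,0.4],
    [0,0,0.5],
    [0,-0.1,0.5],
    [0,-0.2,0.4],
    [0,-0.4,0.3],
    [-0.1,-0.5,0.2],
    [-0.1,-0.6,0.1],
    [-0.1,-0.6,0],
    [-0.1,-0.6,0],
    [-0.1,-0.6,0],
    [-0.1,-0.6,0],
  ],
  twist=[
    [0,0,0],
    [0,0,0],
    [0,0,0],
    [0,0,0],
    [0,0,0.2],
    [0,0,0.2],
    [0,0,0.2],
    [0,0,0.2],
    [0,0,0.2],
    [0,0,0.2],
    [0,0,0.2],
    [0,0,0.2],
  ],
  gripper=[1,1,1,1,1,1,1,1,1,1,1,1],
)

```text
time_s: 8.07
tcp_pos: [0.5671, 0.0236, 0.2022]
ee_rot: [[0.176, -0.984, 0.001], [-0.984, -0.176, 0.0], [-0.0, -0.001, -1.0]]
wrist_force: [0.5, -0.4, -4.4]
gripper_width: 0.432
```

Emit:
servo_tool(
  slide=[
    [-0.1,-0.6,0],
    [-0.1,-0.6,0],
    [-0.1,-0.6,0],
    [-0.1,-0.6,0],
    [0,-0.6,0],
    [0,-0.6,0],
    [0,-0.6,0],
    [0,-0.6,0],
    [0,-0.6,0],
    [0,-0.5,0],
    [0,-0.4,0],
    [0,0,0],
  ],
  twist=[
    [0,0,0.2],
    [0,0,0.2],
    [0,0,0.2],
    [0,0,0.2],
    [0,0,0.2],
    [0,0,0.2],
    [0,0,0.2],
    [0,0,0.2],
    [0,0,0.1],
    [0,0,0],
    [0,0,0],
    [0,0,0],
  ],
  gripper=[1,1,1,1,1,1,1,1,1,1,1,1],
)

```text
time_s: 9.57
tcp_pos: [0.5433, -0.3546, 0.2011]
ee_rot: [[0.345, -0.939, -0.0], [-0.939, -0.345, 0.0], [-0.0, 0.0, -1.0]]
wrist_force: [-0.0, -0.0, -5.4]
gripper_width: 0.431
```

```bash
python3 - <<'E'
from station import r
import cv2,pickle
d={}
for n in("wrist","top","scene"):
    c=r.capture(n);d[n]=c;cv2.imwrite(f"pics/{n}3.png",cv2.convertScaleAbs(c["image"],alpha=1.5))
pickle.dump(d,open("cap3.pkl","wb"))
s=r.sense();print(s["gripper_width"],s["wrist_force"],s["moment"],s["tcp_pos"],s["ee_rot"],s["time_s"])
E
```

```text
0.42892022124893003 [ 0.23372603 -0.06966473 -4.98747327] [ 0.02245275  0.09990142 -0.02159513] [ 0.54356702 -0.3526518   0.20119925] [[ 3.47230901e-01 -9.37779657e-01 -1.26821664e-04]
 [-9.37779542e-01 -3.47230921e-01  4.66589016e-04]
 [-4.81594090e-04 -4.30833626e-05 -9.99999883e-01]] 9.725
```

View pics/wrist3.png

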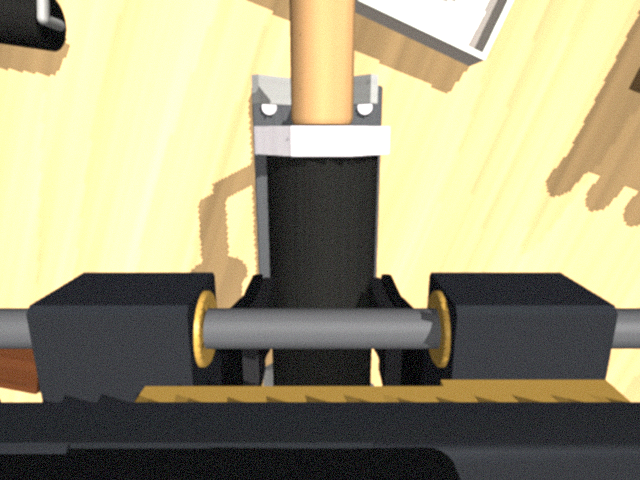

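View pics/top3.png

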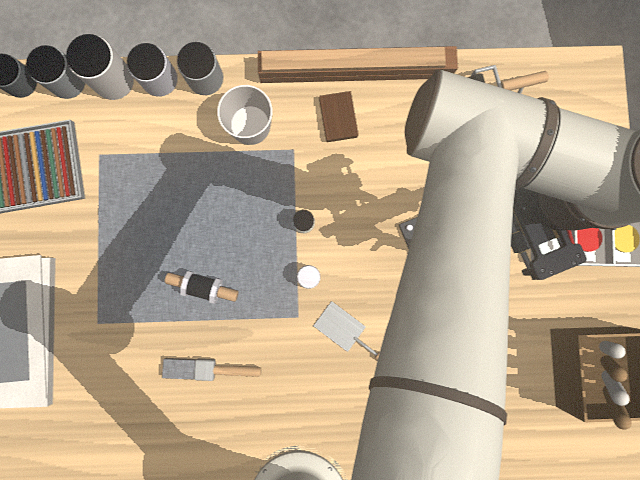

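View pics/scene3.png

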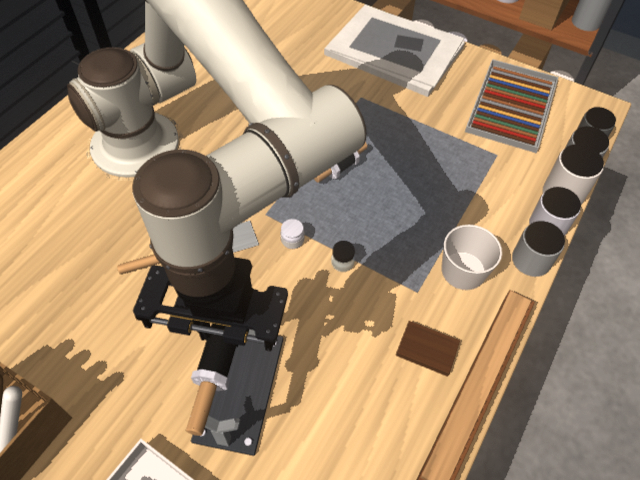

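The wrist view shows the roller axis at column about 323 and the fork tips at columns 253 to 379, centred near 316. That puts it about 3 mm off across the fork. I'll quantify it.

```bash
python3 - <<'E'
from h import *
d=pickle.load(open("cap3.pkl","rb"));c=d["wrist"]
im=cv2.convertScaleAbs(c["image"],alpha=1.5)
L=[[s*.032,-y,.130] for y in(.087,.103) for s in(1,-1)]+[[.055,-.1075,.012],[-.055,-.1075,.012],[.055,0,.012],[-.055,0,.012]]
L=np.array(L)
for q,col in(([.5466,-.3476,.3448],(0,0,255)),([.5426,-.3493,.3667],(0,255,0)),([.5444,-.3486,.357],(255,0,0))):
    P=proj(c,place(q,L));print(P.round(0).tolist())
    for p in P: cv2.circle(im,tuple(int(round(v)) for v in p),1,col,-1)
cv2.imwrite("pics/w4.png",cv2.resize(im[50:300,200:440],None,fx=2.4,fy=2.4,interpolation=cv2.INTER_CUBIC))
E
```

```text
[[257.0, 101.0], [368.0, 101.0], [257.0, 71.0], [369.0, 72.0], [250.0, 83.0], [382.0, 84.0], [254.0, 210.0], [377.0, 211.0]]
[[262.0, 101.0], [373.0, 100.0], [260.0, 72.0], [373.0, 70.0], [252.0, 84.0], [384.0, 82.0], [259.0, 211.0], [382.0, 209.0]]
[[260.0, 101.0], [371.0, 100.0], [259.0, 71.0], [371.0, 71.0], [251.0, 84.0], [383.0, 83.0], [257.0, 211.0], [380.0, 210.0]]
```

View pics/w4.png

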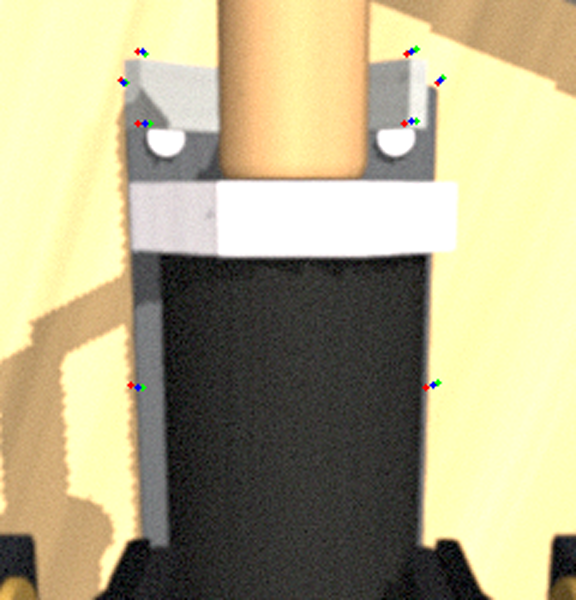

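The rest is at about (0.5455, -0.347) with yaw about 20°. The wrist and top cameras agree on this within about 2 mm. I'll shift over and descend to just above the forks.

Emit:
servo_tool(
  slide=[
    [0.035,0.09,0],
    [0,0,-0.1],
    [0,0,-0.2],
    [0,0,-0.3],
    [0,0,-0.3],
    [0,0,-0.3],
    [0,0,-0.2],
    [0,0,-0.1],
    [0,0,0],
    [0,0,0],
  ],
  twist=[
    [0,0,0],
    [0,0,0],
    [0,0,0],
    [0,0,0],
    [0,0,0],
    [0,0,0],
    [0,0,0],
    [0,0,0],
    [0,0,0],
    [0,0,0],
  ],
  gripper=[1,1,1,1,1,1,1,1,1,1],
)

```text
time_s: 10.98
tcp_pos: [0.5463, -0.3481, 0.1119]
ee_rot: [[0.347, -0.938, 0.001], [-0.938, -0.347, -0.001], [0.001, -0.001, -1.0]]
wrist_force: [-0.3, -0.6, -4.4]
gripper_width: 0.43
```

```bash
python3 - <<'E'
from station import r
import cv2
c=r.capture("wrist");w=cv2.convertScaleAbs(c["image"],alpha=1.5)
c=r.capture("scene");s=cv2.convertScaleAbs(c["image"],alpha=1.5)
o=cv2.hconcat([w[40:440,200:460],cv2.resize(s[280:460,150:310],None,fx=2.5,fy=2.5)[:400]])
cv2.imwrite("pics/w5.png",o)
s=r.sense();print(s["gripper_width"],s["wrist_force"],s["moment"],s["tcp_pos"],s["time_s"])
E
```

```text
0.43391032097093 [ 0.29418803 -0.14665558 -5.05759134] [ 0.0055095   0.14309187 -0.05458577] [ 0.54624764 -0.34799036  0.11189082] 11.075
```

View pics/w5.png

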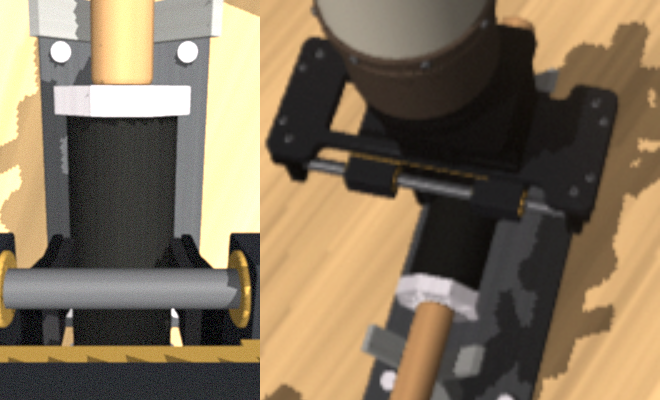

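The handle is centred in the fork within about 1–2 mm, so I'll lower slowly.

Emit:
servo_tool(
  slide=[
    [0,0,-0.05],
    [0,0,-0.05],
    [0,0,-0.05],
    [0,0,-0.05],
    [0,0,-0.03],
    [0,0,-0.03],
    [0,0,0],
  ],
  twist=[
    [0,0,0],
    [0,0,0],
    [0,0,0],
    [0,0,0],
    [0,0,0],
    [0,0,0],
    [0,0,0],
  ],
  gripper=[1,1,1,1,1,1,1],
)

```text
time_s: 11.95
tcp_pos: [0.5457, -0.3478, 0.0953]
ee_rot: [[0.347, -0.938, -0.0], [-0.938, -0.347, 0.0], [-0.0, 0.0, -1.0]]
wrist_force: [-0.5, 0.5, -4.3]
gripper_width: 0.432
```

Emit:
servo_tool(
  slide=[
    [0,0,-0.02],
    [0,0,0],
  ],
  twist=[
    [0,0,0],
    [0,0,0],
  ],
  gripper=[1,1],
)

```text
time_s: 12.2
tcp_pos: [0.5457, -0.348, 0.0946]
ee_rot: [[0.347, -0.938, 0.0], [-0.938, -0.347, -0.0], [0.0, 0.0, -1.0]]
wrist_force: [-0.7, -0.9, -2.7]
gripper_width: 0.432
```

Emit:
servo_tool(
  slide=[
    [0,0,-0.02],
    [0,0,0],
  ],
  twist=[
    [0,0,0],
    [0,0,0],
  ],
  gripper=[1,1],
)

```text
time_s: 12.45
tcp_pos: [0.5456, -0.3482, 0.0942]
ee_rot: [[0.347, -0.938, 0.0], [-0.938, -0.347, -0.001], [0.001, 0.0, -1.0]]
wrist_force: [-2.7, 0.1, 2.9]
gripper_width: 0.429
```

```bash
python3 - <<'E'
from station import r
import cv2
for i in range(3):
    c=r.capture("wrist");s=r.sense();print(s["gripper_width"],s["wrist_force"],s["moment"],s["tcp_pos"],s["time_s"])
w=cv2.convertScaleAbs(c["image"],alpha=1.5);cv2.imwrite("pics/w6.png",w)
E
```

```text
0.4299426888161408 [-3.77226144 -0.11763325  2.93848907] [0.08595791 1.19970239 0.0474771 ] [ 0.54561519 -0.34820119  0.09414915] 12.5
0.4298807910734565 [-3.36047876 -0.4534968   3.76744076] [0.05627234 1.31769499 0.01205798] [ 0.54563475 -0.34820342  0.094135  ] 12.55
0.4296409145855423 [-3.76418989 -0.37177242  5.03234793] [ 0.07465877  1.39546223 -0.02257571] [ 0.54564805 -0.34820135  0.09414566] 12.6
```

View pics/w6.png

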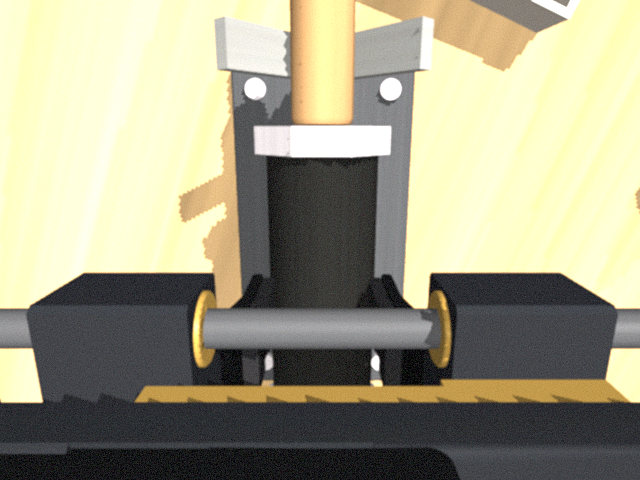

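The forks now carry the weight, with about 4 N of side force from one V face. I'll nudge about 1 mm toward -x and settle.

Emit:
servo_tool(
  slide=[
    [-0.015,-0.005,0],
    [0,0,0],
    [0,0,0],
  ],
  twist=[
    [0,0,0],
    [0,0,0],
    [0,0,0],
  ],
  gripper=[1,1,1],
)

```text
time_s: 12.98
tcp_pos: [0.5453, -0.3484, 0.0937]
ee_rot: [[0.347, -0.938, 0.001], [-0.938, -0.347, -0.001], [0.001, -0.001, -1.0]]
wrist_force: [-3.0, -0.0, 5.7]
gripper_width: 0.436
```

Emit:
servo_tool(
  slide=[
    [0,0,-0.01],
    [0,0,0],
    [0,0,0],
  ],
  twist=[
    [0,0,0],
    [0,0,0],
    [0,0,0],
  ],
  gripper=[1,1,1],
)

```text
time_s: 13.35
tcp_pos: [0.5453, -0.3484, 0.0936]
ee_rot: [[0.347, -0.938, 0.001], [-0.938, -0.347, -0.001], [0.001, -0.001, -1.0]]
wrist_force: [-3.4, 1.3, 7.2]
gripper_width: 0.426
```

Emit:
servo_tool(
  slide=[
    [0,0,0],
    [0,0,0],
    [0,0,0],
    [0,0,0],
    [0,0,0],
    [0,0,0],
    [0,0,0],
    [0,0,0],
    [0,0,0],
  ],
  twist=[
    [0,0,0],
    [0,0,0],
    [0,0,0],
    [0,0,0],
    [0,0,0],
    [0,0,0],
    [0,0,0],
    [0,0,0],
    [0,0,0],
  ],
  gripper=[0.55,0.52,0.49,0.46,0.4,0.3,0.2,0.1,0],
)

```text
time_s: 14.48
tcp_pos: [0.5449, -0.3481, 0.0925]
ee_rot: [[0.347, -0.938, 0.0], [-0.938, -0.347, -0.0], [0.0, -0.0, -1.0]]
wrist_force: [-0.0, -0.3, 0.4]
gripper_width: 0.927
```

```bash
python3 - <<'E'
from station import r
import cv2
c=r.capture("wrist");s=r.sense();print(s["gripper_width"],s["wrist_force"],s["moment"],s["tcp_pos"],s["time_s"])
w=cv2.convertScaleAbs(c["image"],alpha=1.5);cv2.imwrite("pics/w7.png",w)
E
```

```text
0.9549273250667107 [ 0.24086939 -0.48158633 -0.63030363] [ 0.02451904  0.16586331 -0.04713792] [ 0.54487731 -0.34811091  0.0924732 ] 14.525
```

View pics/w7.png

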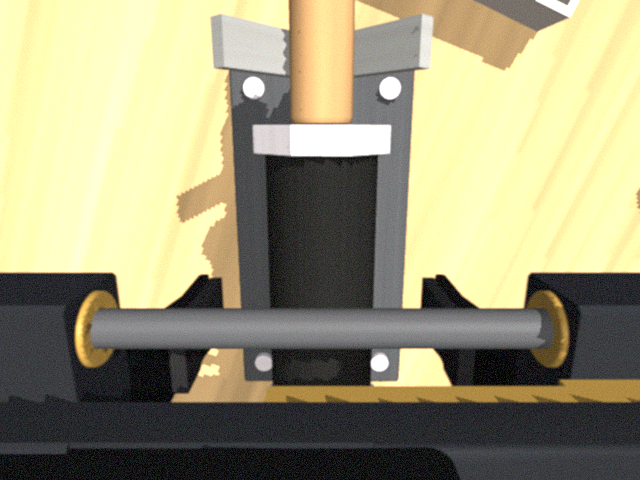

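The fingers are open, and the roller lies centred in the fork with no force on the wrist. I'll retreat straight up, then swing clear to look.

Emit:
servo_tool(
  slide=[
    [0,0,0],
    [0,0,0.1],
    [0,0,0.2],
    [0,0,0.3],
    [0,0,0.4],
    [0,0,0.5],
    [0,0,0.5],
    [0,0,0.4],
    [0,0.2,0.2],
    [0,0.4,0],
    [0,0.6,0],
    [0,0.6,0],
  ],
  twist=[
    [0,0,0],
    [0,0,0],
    [0,0,0],
    [0,0,0],
    [0,0,0],
    [0,0,0],
    [0,0,0],
    [0,0,0],
    [0,0,0],
    [0,0,0],
    [0,0,0],
    [0,0,0],
  ],
  gripper=[0,0,0,0,0,0,0,0,0,0,0,0],
)

```text
time_s: 16.02
tcp_pos: [0.5443, -0.2384, 0.2482]
ee_rot: [[0.347, -0.938, -0.001], [-0.938, -0.347, 0.001], [-0.001, 0.0, -1.0]]
wrist_force: [0.3, -0.3, 0.3]
gripper_width: 0.999
```

Emit:
servo_tool(
  slide=[
    [0,0.7,0],
    [0,0.8,0],
    [0,0.8,0],
    [0,0.8,0],
    [0,0.8,0],
    [0,0.7,0],
    [0,0.5,0],
    [0,0.3,0],
    [0,0,0],
    [0,0,0],
  ],
  twist=[
    [0,0,0],
    [0,0,0],
    [0,0,0],
    [0,0,0],
    [0,0,0],
    [0,0,0],
    [0,0,0],
    [0,0,0],
    [0,0,0],
    [0,0,0],
  ],
  gripper=[0,0,0,0,0,0,0,0,0,0],
)

```text
time_s: 17.27
tcp_pos: [0.5447, 0.0834, 0.2484]
ee_rot: [[0.346, -0.938, -0.0], [-0.938, -0.346, -0.0], [0.0, 0.0, -1.0]]
wrist_force: [-0.1, 0.1, 0.8]
gripper_width: 1.0
```

```bash
python3 - <<'E'
from station import r
import cv2
from h import *
s=r.capture("scene");t=r.capture("top");st=r.sense();print(st["tcp_pos"],st["time_s"],st["wrist_force"])
S=cv2.convertScaleAbs(s["image"],alpha=1.5);T=cv2.convertScaleAbs(t["image"],alpha=1.5)
LR=[[0,.135,.11],[0,-.135,.11]]
for n,c in(("scene",s),("top",t)): print(n,proj(c,place([.5455,-.3475,.352],LR)).round(0).tolist())
cv2.imwrite("pics/f.png",cv2.hconcat([cv2.resize(S[270:470,150:320],None,fx=2.35,fy=2.35),cv2.resize(T[150:300,380:530],None,fx=2.6,fy=470/150)]))
cv2.imwrite("pics/f2.png",T)
E
```

```text
[0.54479671 0.08302419 0.2484585 ] 17.375 [-0.06568534 -0.1593558   0.12668581]
scene [[256.0, 293.0], [211.0, 449.0]]
top [[407.0, 251.0], [536.0, 198.0]]
```

View pics/f.png

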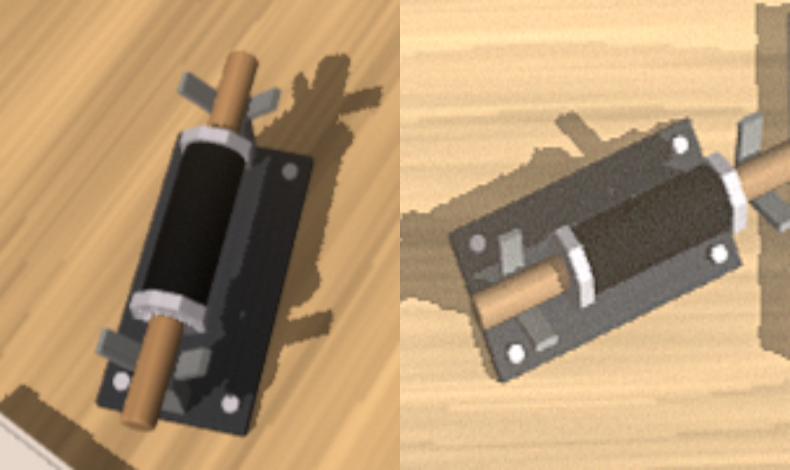

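View pics/f2.png

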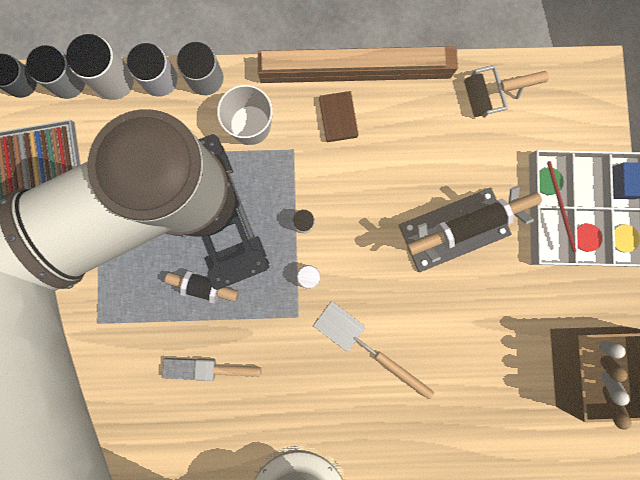

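Both views show one handle in each V, with the flanges clear of the posts and the short roller where it was. The ends match the prediction within 3–5 px, which is about 7 mm along the axis and inside the roughly 22 mm of slack. Handing in.

```bash
python3 - <<'E'
from station import r
print(r.finish_job(), r.sense()["time_s"])
E
```

```text
the job is handed in; nothing more can be done
the job is handed in; nothing more can be done
```

The longer roller is lying on the fork rest, with one handle in each V fork and the drum hanging free between them. I handed the job in at about 17.4 s. `finish_job` reports no verdict.

- **Grasp:** I gripped the long roller across the middle of the drum. The gripper read about 37 mm open on the 44 mm drum. I don't know why it read low, but the grip held steady through the carry.
- **Placing:** I lowered it into the forks until they took its weight, with about 12 N total load change at the wrist. I eased it about 1 mm sideways to relieve a small side force, then opened the fingers slowly and backed straight up.
- **Last checks:** The scene and top pictures show both handles seated and the flanges clear of the posts. The short roller lies at the same place in the top view, and the arm is clear with no contact force.
- **Disagreements:** The two fixed cameras differed by about 4 mm, so I settled the position with the wrist camera. In the final top view the roller sits about 7 mm off centre along its length (less in the scene view), well within the roughly 22 mm of slack.

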